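# Show the clerk which stamp goes where

### The arm

A 6-joint arm with a two-finger parallel gripper is mounted at the origin on the work surface. World frame = base frame: x ahead of the robot, y to its left, z up, the work surface at z = 0. Lengths are in m, angles in rad, forces in N, time in s.
With the tool pointing down it reaches from about 0.325 to 0.9 m from the base axis. Payload 6.1 kg.
Tool frame: the origin (TCP) lies between the finger pads, 19 mm behind the fingertips; this is the grasp point; z points along the fingers, y is the line along which they close (so a half turn about z gives the same grasp; the last joint's range is limited). The gripper opens to 85 mm and grips with 20 to 120 N. Pads are 22 mm wide; open, the fingers measure 114 mm over their backs; the gripper's body (76 mm by 85 mm) begins 54 mm behind the grasp point. The pads swing forward as they close: fully open they stand 13 mm farther back than shut.
Start: joints at [1.117, 0.22, 1.526, -0, 1.395, -0.126], TCP at [0.201, 0.592, 0.25] pointing down, gripper open.
Joint ranges: [-2.98, 2.98], [-0.91, 2.08], [0.09, 2.57], [-1.24, 4.39], [0.2, 2.65], [-2.68, 2.68]. Speed limits (rad/s): [2.57, 2.57, 3.01, 3.14, 3.14, 3.14].

### API

Orientations are given as a unit quaternion [x, y, z, w].
In Python, from bench import ctrl gives the robot as it stands.
- The arm moves only by the tool servo_tool, never from a script. Its argument "increments" is a list of rows, each an object of numbers: "hand": the closure, from 0 (fully open) to 1 (shut); "x", "y", "z": the shift along the tool's x, y, z in m; "rx", "ry", "rz": the turn, a rotation vector about the tool's x, y, z in rad. A call has 1 to 8 rows; each row is the pose to reach, as a shift and turn from the pose commanded when the call began, along the tool's axes at that moment; what a row does not reach only later rows make up. A row lasts 1/8 s, in which the tool goes at most 62.5 mm and 10.7 degrees, less where a joint would pass 70% of its speed; a pose out of reach is approached as far as the arm can. A call with a gripper value outside its range is refused whole. The fingers move at their own pace and stop on an object; "grip_force" is the grip in N (left out, the last holds). Time passes only in rows, so rows that repeat a pose let the fingers close. It gives the time, the measured TCP pose, the force, the opening and the grip force at its end, in the units of the state.
- ctrl.state(): the state, without advancing time (a new reading comes with each control period).
- ctrl.camera(name): name is "side" or "top"; returns the picture (420x560x3 uint8, blue, green, red); there is no depth.
- ctrl.calibration(name): a dict with "fx", "fy", "cx", "cy" (pixels), "xyz" and "orientation" of the camera in the world. Camera axes: x right, y up, looking along -z (the intrinsics and any distortion apply to the point x, -y, -z); pixel columns grow to the right and rows downward; lengths in m; the calibration is good to about 2 mm. A picture is of the moment at which its call begins. calibration takes no time and is no camera call.
- ctrl.hand_in(): hands the job in; it is judged then, once.
The state is a dict: "time_s": time; "joint_positions": joint angles; "qd": joint speeds; "tau": joint torques, N m; "position": TCP position; "tcp_rot": TCP orientation; "ft_force": force on the tool from outside, world axes, zero at the start; "wrist_torque": the same for the moment, N m; "grip_width": finger opening in m; "grasp_force": force on a finger pad.
Only numpy, scipy, OpenCV 4.12 (cv2) and the standard library are available. Lean on these libraries where they do the work, as an engineer would, in place of code of your own. Each camera call takes 0.05 s, during which the arm holds its last target. There are 200 camera calls.

### The job

Press the plunger of the call bell on the desk with the fingertips and let it come up again, to call the clerk. Then show which stamp belongs where: point at the stamp with the round foot, fingertips close above its handle (within 5 cm) but touching nothing, for at least two seconds; then point in the same way at the circle printed on the form on the clipboard, and finish while still pointing there. Do not hover close over the other two stamps, do not touch the stamps or the clipboard, and leave everything else on the desk where it stands.

Things in the scene. Friction and masses are not known exactly. Their poses are not given: they have to be found in the camera images.
- bell: Desk call bell, fixed: black base 80 mm across and 8 mm high, chromed dome 72 mm across up to 41 mm high, with a round plunger in the middle. Origin: centre of the underside on the desk (z = 0), z up.
- bell_top (a point): Centre of the plunger's flat top, a 24 mm steel disc, 55 mm above the desk at rest. It moves straight down when pressed; press it with closed fingers, the tool pointing down.
- bell_plunger (a joint): Travel of the plunger in m: 0 at rest, up to 0.006 fully down; it rings at 0.004 or more. A spring pushes it back: about 2 N to start it, 4 N at 0.004, 5 N fully down, then a hard stop.
- tray: White plastic tray board, fixed: 85 mm (x) by 290 mm (y), 8 mm thick, flat, no rim. Origin: centre of the underside on the desk, z up. The three stamps stand on it in a row along its y axis, 90 mm apart.
- round_stamp: Hand stamp, round foot 46 mm across and 18 mm high, turned wooden handle on top, 84 mm tall, about 90 g, standing loose on the tray. Origin: centre of the underside, z up. All three stamps have the same wood, black rubber sole and handle; only the foot differs. Which place on the tray it has varies.
- square_stamp: Hand stamp, square foot 40 by 40 mm and 18 mm high, turned wooden handle on top, 84 mm tall, about 90 g, standing loose on the tray. Origin: centre of the underside, z up. All three stamps have the same wood, black rubber sole and handle; only the foot differs. Which place on the tray it has varies.
- long_stamp: Hand stamp, long narrow foot 66 mm (x) by 24 mm (y) and 18 mm high, turned wooden handle on top, 84 mm tall, about 90 g, standing loose on the tray. Origin: centre of the underside, z up. All three stamps have the same wood, black rubber sole and handle; only the foot differs. Which place on the tray it has varies.
- round_knob (a point): Centre of the top of the round stamp's handle knob (28 mm across), 84 mm above the stamp's underside, 92 mm above the desk.
- square_knob (a point): Centre of the top of the square stamp's handle knob (28 mm across), 84 mm above the stamp's underside, 92 mm above the desk.
- long_knob (a point): Centre of the top of the long stamp's handle knob (28 mm across), 84 mm above the stamp's underside, 92 mm above the desk.
- clipboard: Dark wooden clipboard with a blank paper form, fixed flat on the desk: 150 mm (x) by 210 mm (y), paper surface 5 mm above the desk; a steel clip 12 mm high over all at the middle of the -x edge, 70 mm long. Origin: centre of the underside, z up. The form shows a row of three empty outlines: a circle, a square (42 mm) and a long box (66 by 24 mm), and four ruled lines.
- form_circle (a point): Centre of the printed circle (46 mm across) on the paper, 30 mm (x), 60 mm (y) from the clipboard's origin in its own frame, 5 mm above the desk. The square's centre is 63 mm from it.
- bottle: Bystander: closed drinks bottle, red cap, 62 mm across, 165 mm tall, loose. Origin: centre of the underside.
- pen_cup: Bystander: blue cup with pens, 76 mm across, 95 mm tall, pens up to 150 mm, loose. Origin: centre of the underside.
- stapler: Bystander: black stapler, 135 mm (x) by 36 mm, 52 mm tall, loose. Origin: centre of the underside.
- tape_dispenser: Bystander: grey desk tape dispenser, 140 mm (x) by 50 mm, 82 mm tall, loose. Origin: centre of the underside.
Mind the look-alikes: they are no part of the job. Of the things like the bell, leave any that is green; of the rest the smaller one is meant. What is shaped like the long_stamp but blue is not meant.

How it is judged:
On the way, in this order (a step that is already met when the one before it is completed fails the run):
1. the bell's plunger is pressed 4 mm or more by the fingers (value of joint bell_plunger above 0.004 m and contact force between the fingers and bell above 0.5 N), for 0.02 s.
2. the plunger is up again and the tool point dwells above the round stamp's knob for two seconds (horizontal distance between the grasp point and round_knob below 0.025 m and z of the grasp point in the frame of round_knob between 0.02 and 0.08 m and value of joint bell_plunger below 0.002 m), for 1.95 s.
3. the tool point dwells above the printed circle for two seconds (horizontal distance between the grasp point and form_circle below 0.025 m and z of the grasp point in the frame of form_circle between 0.02 and 0.08 m), for 1.95 s.
At the end, for the whole second after the job is handed in: The TCP is still within 25 mm sideways of the printed circle's centre and 20 to 80 mm above it (fingertips stand about 19 mm past the TCP), the bell's plunger is up, the stamps stand upright within 10 mm and the bystanders within 20 mm of where they were (all of step 3 and value of joint bell_plunger below 0.002 m and distance of each of round_stamp, square_stamp, long_stamp from where it was at the start of the episode below 0.01 m and angle between each of round_stamp, square_stamp, long_stamp's own z axis and vertical below 0.1 rad and distance of each of bottle, pen_cup, stapler, tape_dispenser from where it was at the start of the episode below 0.02 m); the robot touches nothing.
It fails at once if a stamp is touched (contact force between any of the fingers, the arm and round_stamp above 0.3 N or contact force between any of the fingers, the arm and square_stamp above 0.3 N or contact force between any of the fingers, the arm and long_stamp above 0.3 N).
It fails at once if a stamp is moved more than 10 mm or lifted (distance of any of round_stamp, square_stamp, long_stamp from where it was at the start of the episode above 0.01 m).
It fails at once if the clipboard is touched (contact force between any of the fingers, the arm and clipboard above 0.3 N).
It fails at once if the tool point hovers over the square or long stamp (TCP within 20 mm sideways of its knob and less than 65 mm above it) ((horizontal distance between the grasp point and square_knob below 0.02 m and z of the grasp point in the frame of square_knob below 0.065 m) or (horizontal distance between the grasp point and long_knob below 0.02 m and z of the grasp point in the frame of long_knob below 0.065 m)).
It fails at once if a bystander is moved more than 20 mm (distance of any of bottle, pen_cup, stapler, tape_dispenser from where it was at the start of the episode above 0.02 m).
It also fails if it takes over 61 s, if anything falls off the work surface, if the arm or the gripper's body presses on something with over 40 N, if the wrist force passes 120 N, or if a joint passes its speed limit or range.

## Working session

There is one attempt and no reset: what is moved stays moved. The work goes in short steps, Python scripts to look and compute and a tool call to move; the robot and the scene stay as the last step left them, time stands still between calls to the robot, and variables do not carry over. Pictures are saved under pics/ and viewed, at most 10 in all, crops included, and the job is handed in when it is done.

Besides the shell and the picture viewer there is one more tool, called after "Call:" in YAML: its name, and indented under it one key for each argument. servo_tool: Moves the arm, as the interface text tells. Its arguments: {"type":"object","properties":{"increments":{"type":"array","items":{"type":"object","properties":{"hand":{"type":"number"},"x":{"type":"number"},"y":{"type":"number"},"z":{"type":"number"},"rx":{"type":"number"},"ry":{"type":"number"},"rz":{"type":"number"}}}},"grip_force":{"type":"number"}},"required":["increments"]}

```bash
mkdir -p pics
cat > h.py <<'E'
import numpy as np, cv2
from scipy.spatial.transform import Rotation as R
from bench import ctrl
def px2w(name,u,v,z):
    c=ctrl.calibration(name); d=np.array([(u-c['cx'])/c['fx'],-(v-c['cy'])/c['fy'],-1.])
    d=R.from_quat(c['orientation']).apply(d); o=np.array(c['xyz']); return o+d*(z-o[2])/d[2]
def w2px(name,p):
    c=ctrl.calibration(name); q=R.from_quat(c['orientation']).inv().apply(np.array(p)-c['xyz'])
    return c['cx']+c['fx']*q[0]/-q[2], c['cy']-c['fy']*q[1]/-q[2]
E
python3 - <<'E'
from h import *
for n in('top','side'):
    cv2.imwrite(f'pics/{n}0.png',ctrl.camera(n)); print(n,ctrl.calibration(n))
print(ctrl.state())
E
```

```text
top {'fx': 384.15973231600424, 'fy': 384.15973231600424, 'cx': 274.3187561792494, 'cy': 209.76968584850496, 'xyz': array([0.35501797, 0.01334132, 0.9435006 ]), 'orientation': array([-0.06822014,  0.07800674,  0.74300355, -0.66121607])}
side {'fx': 529.9866234144199, 'fy': 529.9866234144199, 'cx': 279.2828942190221, 'cy': 206.76236981795222, 'xyz': array([ 0.23058977, -1.25227695,  1.04691474]), 'orientation': array([ 0.44325205, -0.04623959, -0.1146741 ,  0.88782846])}
{'time_s': 0.1, 'joint_positions': array([ 1.11689678e+00,  2.21174151e-01,  1.52746593e+00,  1.05287960e-05,
        1.39472295e+00, -1.26111615e-01]), 'qd': array([ 0.00241992, -0.00226077, -0.00093158,  0.00106582,  0.00271113,
        0.00056348]), 'tau': array([ 1.87530481e-03, -4.98247182e+01, -3.90543115e+01, -7.22430968e-05,
        5.78510269e-03, -3.19402727e-05]), 'position': array([0.20100253, 0.59126282, 0.24900825]), 'tcp_rot': array([ 1.63162067e-01,  9.86598883e-01, -8.46742665e-04, -2.58091996e-04]), 'ft_force': array([-0.21527469,  0.67194694, -1.06914146]), 'wrist_torque': array([ 0.00958434, -0.05700343, -0.01527773]), 'grasp_force': 0.0, 'grip_width': 0.08522068644905097}
```

View pics/top0.png

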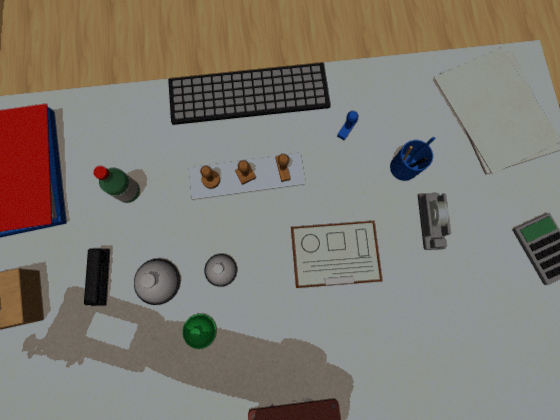

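View pics/side0.png

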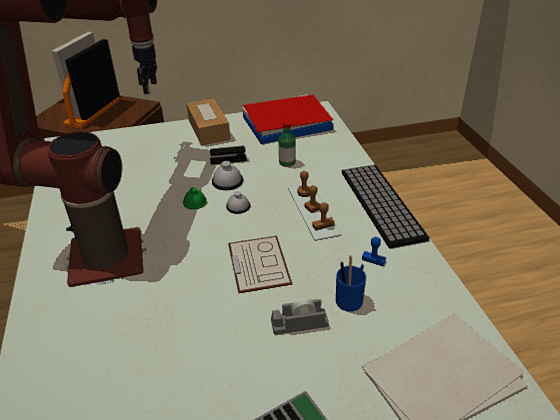

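Candidates in the top view are:
- **Bells:** small chrome (221,270), large chrome (157,281), green (200,331). I choose the small chrome one.
- **Stamps:** left (208,176), middle (246,171), right (284,166), and a blue look-alike (348,125). The left foot looks round, which I'll check in a crop.
- **Form:** circle at (311,243), next to the square (336,241) and the long box (362,242).

Run:
```python
from h import *
t=cv2.imread('pics/top0.png'); s=cv2.imread('pics/side0.png')
a=cv2.resize(t[150:300,180:380],None,fx=4,fy=4,interpolation=cv2.INTER_CUBIC)
b=cv2.resize(s[160:300,210:350],None,fx=4.2,fy=4.2,interpolation=cv2.INTER_CUBIC)
cv2.imwrite('pics/a.png',a);cv2.imwrite('pics/b.png',b)
```

```text
(no output)
```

View pics/a.png

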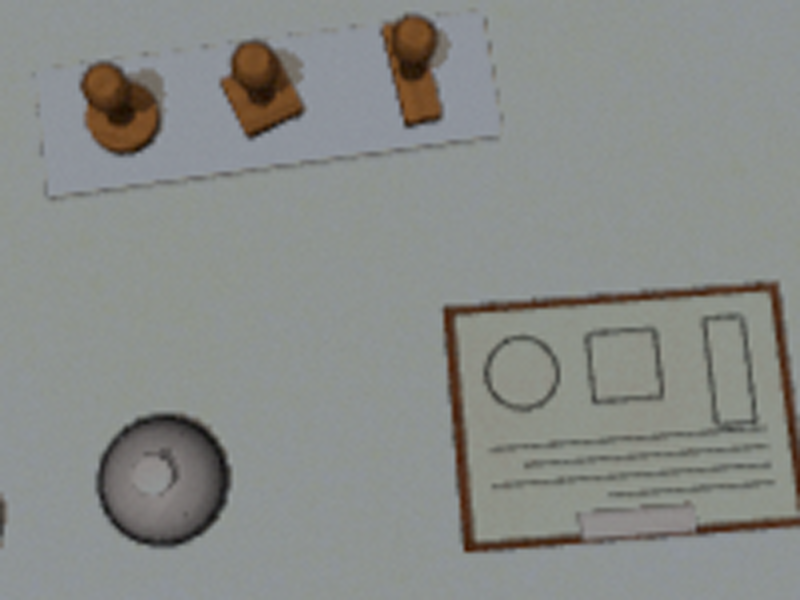

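View pics/b.png

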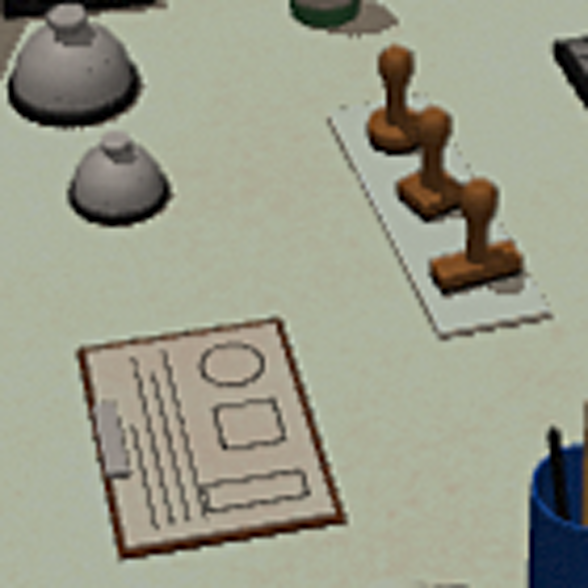

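The crops confirm the left stamp has the round foot (crop 105,84; side crop 396,60). The small bell's plunger is at crop (154,474), side crop (117,140), and the printed circle's centre is at crop (522,373), side crop (232,365). Next I work out positions and cross-check them in both views.

Run:
```python
from h import *
T=lambda u,v:((u+.5)/4+180-.5,(v+.5)/4+150-.5)
S=lambda u,v:((u+.5)/4.2+210-.5,(v+.5)/4.2+160-.5)
for n,t,s,z in[('bell',(154,474),(117,140),.055),('bellbase',(164,480),(119,190),.006),('rknob',(104,84),(396,60),.079),('sknob',(255,64),(433,124),.079),('lknob',(413,39),(480,194),.079),
 ('rfoot',(124,116),None,.02),('circle',(522,373),(232,365),.005),('square',(625,365),(249,424),.005)]:
    print(n,px2w('top',*T(*t),z).round(4), s and px2w('side',*S(*s),z).round(4))
for n,p,z in[('bottle',(101,172),.165),('cup',(410,160),.095),('stapler',(95,277),.05),('bigbell',(150,280),.07),('tape',(435,220),.04)]: print(n,px2w('top',*p,z).round(3))
```

```text
bell [0.42   0.1337 0.055 ] [0.4212 0.1334 0.055 ]
bellbase [0.4193 0.1346 0.006 ] [0.4198 0.1352 0.006 ]
rknob [0.6478 0.14   0.079 ] [0.6478 0.1468 0.079 ]
sknob [0.6498 0.0507 0.079 ] [0.6501 0.0556 0.079 ]
lknob [ 0.6544 -0.0436  0.079 ] [ 0.6571 -0.0373  0.079 ]
rfoot [0.6455 0.1379 0.02  ] None
circle [ 0.4586 -0.0889  0.005 ] [ 0.4591 -0.0885  0.005 ]
square [ 0.4561 -0.1524  0.005 ] [ 0.4566 -0.151   0.005 ]
bottle [0.641 0.347 0.165]
cup [ 0.613 -0.336  0.095]
stapler [0.433 0.416 0.05 ]
bigbell [0.41  0.285 0.07 ]
tape [ 0.474 -0.389  0.04 ]
```

Call:
servo_tool:
  increments:
    - {"x":-0.044,"y":-0.045,"hand":1}
    - {"x":-0.088,"y":-0.09,"hand":1}
    - {"x":-0.132,"y":-0.135,"hand":1}
    - {"x":-0.176,"y":-0.18,"hand":1}
    - {"x":-0.22,"y":-0.225,"hand":1}
    - {"x":-0.264,"y":-0.27,"hand":1}
    - {"x":-0.308,"y":-0.315,"hand":1}
    - {"x":-0.34,"y":-0.345,"hand":1}
  grip_force: 30

```text
invalid input at $.increments[0]: expected keys hand, x, y, z, rx, ry, rz
```

```bash
cat > d.py <<'E'
from h import *
import sys
s=ctrl.state(); g=np.array(list(map(float,sys.argv[1:4])))
print(s['time_s'],s['position'].round(4),s['tcp_rot'].round(4),'w',s['grip_width'],'f',s['ft_force'].round(2),'j',s['joint_positions'].round(2))
print('tool shift',R.from_quat(s['tcp_rot']).inv().apply(g-s['position']).round(4))
E
python3 d.py 0.4203 0.1342 0.12
```

```text
0.1 [0.201  0.5913 0.249 ] [ 1.632e-01  9.866e-01 -8.000e-04 -3.000e-04] w 0.08522068644905097 f [-0.22  0.67 -1.07] j [ 1.12  0.22  1.53  0.    1.39 -0.13]
tool shift [-0.3548 -0.3619  0.1296]
```

Call:
servo_tool:
  increments:
    - {"x":-0.043,"y":-0.044,"z":0,"rx":0,"ry":0,"rz":0,"hand":1}
    - {"x":-0.086,"y":-0.088,"z":0,"rx":0,"ry":0,"rz":0,"hand":1}
    - {"x":-0.13,"y":-0.132,"z":0,"rx":0,"ry":0,"rz":0,"hand":1}
    - {"x":-0.173,"y":-0.176,"z":0,"rx":0,"ry":0,"rz":0,"hand":1}
    - {"x":-0.216,"y":-0.22,"z":0,"rx":0,"ry":0,"rz":0,"hand":1}
    - {"x":-0.26,"y":-0.265,"z":0,"rx":0,"ry":0,"rz":0,"hand":1}
    - {"x":-0.303,"y":-0.31,"z":0.02,"rx":0,"ry":0,"rz":0,"hand":1}
    - {"x":-0.34,"y":-0.347,"z":0.05,"rx":0,"ry":0,"rz":0,"hand":1}
  grip_force: 30

```text
time_s: 1.1
position: [0.4123, 0.1527, 0.201]
tcp_rot: [0.163, 0.987, 0.001, 0.002]
ft_force: [0.2, 1.3, -0.6]
grip_width: 0.0001
grasp_force: 0.0
```

```bash
python3 d.py 0.4203 0.1342 0.10
```

```text
1.1 [0.4123 0.1527 0.201 ] [1.634e-01 9.866e-01 6.000e-04 1.600e-03] w 0.00010300971379464869 f [ 0.2   1.32 -0.56] j [ 0.18 -0.2   2.04 -0.    1.29 -1.07]
tool shift [-0.0132 -0.0151  0.101 ]
```

Call:
servo_tool:
  increments:
    - {"x":-0.014,"y":-0.015,"z":0.03,"rx":0,"ry":0,"rz":0,"hand":1}
    - {"x":-0.014,"y":-0.015,"z":0.07,"rx":0,"ry":0,"rz":0,"hand":1}
    - {"x":-0.014,"y":-0.015,"z":0.1,"rx":0,"ry":0,"rz":0,"hand":1}
    - {"x":-0.014,"y":-0.015,"z":0.1,"rx":0,"ry":0,"rz":0,"hand":1}
    - {"x":-0.014,"y":-0.015,"z":0.1,"rx":0,"ry":0,"rz":0,"hand":1}

```text
time_s: 1.72
position: [0.4201, 0.136, 0.1015]
tcp_rot: [0.163, 0.987, 0.0, 0.001]
ft_force: [-0.1, 0.2, -0.5]
grip_width: -0.0
grasp_force: 0.0
```

```bash
python3 d.py 0.4203 0.1342 0.07
python3 - <<'E'
from h import *
t=ctrl.camera('top')[220:320,120:320]; s=ctrl.camera('side')[140:240,160:300]
cv2.imwrite('pics/c.png',np.hstack([cv2.resize(t,None,fx=3.9,fy=3.9,interpolation=2)[:,:420],cv2.resize(s,None,fx=3.9,fy=3.9,interpolation=2)[:,:370]]))
E
```

```text
1.725 [0.4201 0.136  0.1015] [1.631e-01 9.866e-01 1.000e-04 5.000e-04] w -8.875398876047159e-06 f [-0.15  0.18 -0.47] j [ 0.13 -0.06  2.12 -0.    1.08 -1.11]
tool shift [-0.0008 -0.0016  0.0315]
```

View pics/c.png

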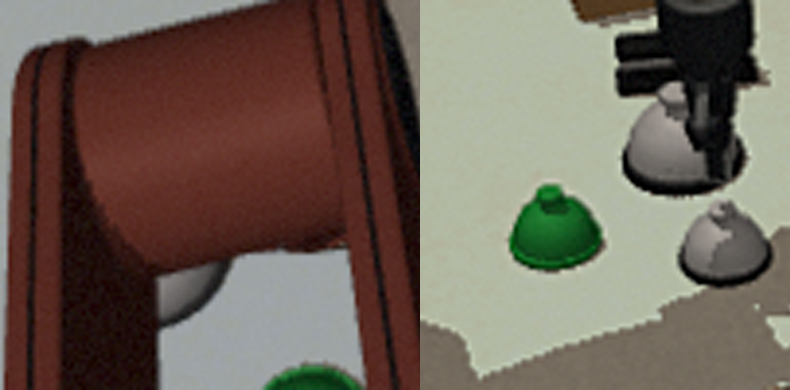

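The side crop shows the closed fingertips (720,185) just above the small bell's plunger (725,208). Pressing now.

Call:
servo_tool:
  increments:
    - {"x":-0.001,"y":-0.0015,"z":0.015,"rx":0,"ry":0,"rz":0,"hand":1}
    - {"x":-0.001,"y":-0.0015,"z":0.025,"rx":0,"ry":0,"rz":0,"hand":1}
    - {"x":-0.001,"y":-0.0015,"z":0.029,"rx":0,"ry":0,"rz":0,"hand":1}
    - {"x":-0.001,"y":-0.0015,"z":0.032,"rx":0,"ry":0,"rz":0,"hand":1}
    - {"x":-0.001,"y":-0.0015,"z":0.032,"rx":0,"ry":0,"rz":0,"hand":1}
    - {"x":-0.001,"y":-0.0015,"z":0.032,"rx":0,"ry":0,"rz":0,"hand":1}

```text
time_s: 2.58
position: [0.4198, 0.1341, 0.0687]
tcp_rot: [0.163, 0.987, -0.0, -0.0]
ft_force: [-2.8, -0.2, 3.5]
grip_width: -0.0001
grasp_force: 2.2
```

Call:
servo_tool:
  increments:
    - {"x":0,"y":0,"z":0.001,"rx":0,"ry":0,"rz":0,"hand":1}
    - {"x":0,"y":0,"z":0.002,"rx":0,"ry":0,"rz":0,"hand":1}
    - {"x":0,"y":0,"z":0.002,"rx":0,"ry":0,"rz":0,"hand":1}

```text
time_s: 2.95
position: [0.4201, 0.1342, 0.0676]
tcp_rot: [0.163, 0.987, -0.0, -0.0]
ft_force: [-7.9, -1.2, 15.5]
grip_width: 0.0002
grasp_force: 7.5
```

The force rose to 15.5 N, so the plunger is on its hard stop and the bell has rung. Lifting straight up.

Call:
servo_tool:
  increments:
    - {"x":0,"y":0,"z":-0.01,"rx":0,"ry":0,"rz":0,"hand":1}
    - {"x":0,"y":0,"z":-0.05,"rx":0,"ry":0,"rz":0,"hand":1}
    - {"x":0,"y":0,"z":-0.1,"rx":0,"ry":0,"rz":0,"hand":1}
    - {"x":0,"y":0,"z":-0.15,"rx":0,"ry":0,"rz":0,"hand":1}
    - {"x":0,"y":0,"z":-0.15,"rx":0,"ry":0,"rz":0,"hand":1}

```text
time_s: 3.58
position: [0.4232, 0.1346, 0.2215]
tcp_rot: [0.163, 0.987, 0.002, 0.005]
ft_force: [-0.0, 0.8, -1.0]
grip_width: 0.0
grasp_force: 0.0
```

```bash
python3 d.py 0.647 0.141 0.147
```

```text
3.575 [0.4232 0.1346 0.2215] [0.1631 0.9866 0.0016 0.0051] w 3.722182927416061e-05 f [-0.03  0.84 -0.96] j [ 0.13 -0.21  2.02  0.    1.33 -1.11]
tool shift [-0.2091  0.0777  0.0768]
```

Call:
servo_tool:
  increments:
    - {"x":-0.05,"y":0.019,"z":0,"rx":0,"ry":0,"rz":0,"hand":1}
    - {"x":-0.1,"y":0.038,"z":0,"rx":0,"ry":0,"rz":0,"hand":1}
    - {"x":-0.15,"y":0.056,"z":0,"rx":0,"ry":0,"rz":0,"hand":1}
    - {"x":-0.19,"y":0.072,"z":0,"rx":0,"ry":0,"rz":0,"hand":1}
    - {"x":-0.212,"y":0.079,"z":0,"rx":0,"ry":0,"rz":0,"hand":1}
    - {"x":-0.212,"y":0.079,"z":0.02,"rx":0,"ry":0,"rz":0,"hand":1}
    - {"x":-0.212,"y":0.079,"z":0.04,"rx":0,"ry":0,"rz":0,"hand":1}
    - {"x":-0.212,"y":0.079,"z":0.04,"rx":0,"ry":0,"rz":0,"hand":1}

```text
time_s: 4.58
position: [0.6428, 0.1406, 0.1723]
tcp_rot: [0.163, 0.987, -0.001, -0.003]
ft_force: [-0.2, -0.7, 0.5]
grip_width: -0.0002
grasp_force: 0.0
```

```bash
python3 d.py 0.647 0.141 0.147
python3 - <<'E'
from h import *
cv2.imwrite('pics/d.png',cv2.resize(ctrl.camera('side')[120:270,200:400],None,fx=4,fy=4,interpolation=2))
E
```

```text
4.575 [0.6428 0.1406 0.1723] [ 1.630e-01  9.866e-01 -9.000e-04 -3.400e-03] w -0.00019615972536642616 f [-0.21 -0.72  0.48] j [ 0.1   0.36  1.5   0.    1.28 -1.15]
tool shift [-0.004   0.0018  0.0253]
```

View pics/d.png

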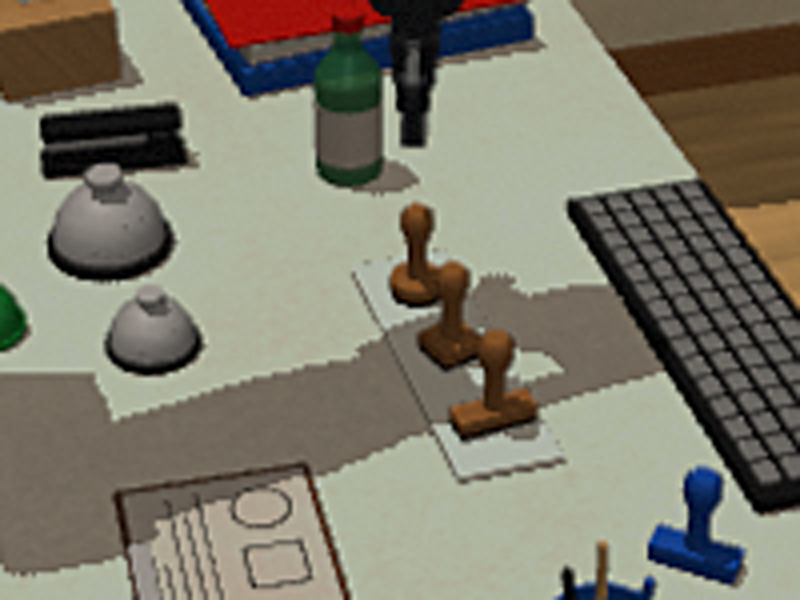

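The fingertips (413,145) stand above the round stamp's knob (417,205), and the bell's plunger is up. Going down 25 mm to dwell.

Call:
servo_tool:
  increments:
    - {"x":-0.001,"y":0,"z":0.012,"rx":0,"ry":0,"rz":0,"hand":1}
    - {"x":-0.001,"y":0,"z":0.025,"rx":0,"ry":0,"rz":0,"hand":1}
    - {"x":-0.001,"y":0,"z":0.025,"rx":0,"ry":0,"rz":0,"hand":1}
    - {"x":-0.001,"y":0,"z":0.025,"rx":0,"ry":0,"rz":0,"hand":1}
    - {"x":-0.001,"y":0,"z":0.025,"rx":0,"ry":0,"rz":0,"hand":1}
    - {"x":-0.001,"y":0,"z":0.025,"rx":0,"ry":0,"rz":0,"hand":1}
    - {"x":-0.001,"y":0,"z":0.025,"rx":0,"ry":0,"rz":0,"hand":1}
    - {"x":-0.001,"y":0,"z":0.025,"rx":0,"ry":0,"rz":0,"hand":1}

```text
time_s: 5.62
position: [0.647, 0.1403, 0.1516]
tcp_rot: [0.163, 0.987, 0.0, 0.0]
ft_force: [-0.1, 0.2, 0.5]
grip_width: -0.0004
grasp_force: 0.0
```

```bash
python3 d.py 0.647 0.141 0.147
```

```text
5.625 [0.647  0.1403 0.1516] [1.632e-01 9.866e-01 0.000e+00 1.000e-04] w -0.00035476485433689206 f [-0.14  0.21  0.48] j [ 0.09  0.39  1.51  0.    1.24 -1.15]
tool shift [0.0002 0.0006 0.0046]
```

Call:
servo_tool:
  increments:
    - {"x":0,"y":0,"z":0.005,"rx":0,"ry":0,"rz":0,"hand":1}
    - {"x":0,"y":0,"z":0.005,"rx":0,"ry":0,"rz":0,"hand":1}
    - {"x":0,"y":0,"z":0.005,"rx":0,"ry":0,"rz":0,"hand":1}
    - {"x":0,"y":0,"z":0.005,"rx":0,"ry":0,"rz":0,"hand":1}
    - {"x":0,"y":0,"z":0.005,"rx":0,"ry":0,"rz":0,"hand":1}
    - {"x":0,"y":0,"z":0.005,"rx":0,"ry":0,"rz":0,"hand":1}
    - {"x":0,"y":0,"z":0.005,"rx":0,"ry":0,"rz":0,"hand":1}
    - {"x":0,"y":0,"z":0.005,"rx":0,"ry":0,"rz":0,"hand":1}

```text
time_s: 6.62
position: [0.647, 0.1403, 0.1465]
tcp_rot: [0.163, 0.987, -0.0, 0.0]
ft_force: [0.3, -0.3, -0.3]
grip_width: 0.0001
grasp_force: 0.0
```

Call:
servo_tool:
  increments:
    - {"x":0,"y":0,"z":0,"rx":0,"ry":0,"rz":0,"hand":1}
    - {"x":0,"y":0,"z":0,"rx":0,"ry":0,"rz":0,"hand":1}
    - {"x":0,"y":0,"z":0,"rx":0,"ry":0,"rz":0,"hand":1}
    - {"x":0,"y":0,"z":0,"rx":0,"ry":0,"rz":0,"hand":1}
    - {"x":0,"y":0,"z":0,"rx":0,"ry":0,"rz":0,"hand":1}
    - {"x":0,"y":0,"z":0,"rx":0,"ry":0,"rz":0,"hand":1}
    - {"x":0,"y":0,"z":0,"rx":0,"ry":0,"rz":0,"hand":1}
    - {"x":0,"y":0,"z":0,"rx":0,"ry":0,"rz":0,"hand":1}

```text
time_s: 7.62
position: [0.647, 0.1403, 0.1465]
tcp_rot: [0.163, 0.987, -0.0, 0.0]
ft_force: [-0.3, 0.8, 0.8]
grip_width: -0.0006
grasp_force: 0.0
```

Call:
servo_tool:
  increments:
    - {"x":0,"y":0,"z":0,"rx":0,"ry":0,"rz":0,"hand":1}
    - {"x":0,"y":0,"z":0,"rx":0,"ry":0,"rz":0,"hand":1}
    - {"x":0,"y":0,"z":0,"rx":0,"ry":0,"rz":0,"hand":1}
    - {"x":0,"y":0,"z":0,"rx":0,"ry":0,"rz":0,"hand":1}
    - {"x":0,"y":0,"z":-0.03,"rx":0,"ry":0,"rz":0,"hand":1}
    - {"x":0,"y":0,"z":-0.07,"rx":0,"ry":0,"rz":0,"hand":1}
    - {"x":0,"y":0,"z":-0.07,"rx":0,"ry":0,"rz":0,"hand":1}
    - {"x":0,"y":0,"z":-0.07,"rx":0,"ry":0,"rz":0,"hand":1}

```text
time_s: 8.62
position: [0.6467, 0.1403, 0.2161]
tcp_rot: [0.163, 0.987, -0.0, -0.0]
ft_force: [-0.0, 0.2, 0.8]
grip_width: 0.0002
grasp_force: 0.0
```

```bash
python3 d.py 0.4588 -0.0887 0.055
```

```text
8.625 [0.6467 0.1403 0.2161] [ 1.632e-01  9.866e-01 -0.000e+00 -2.000e-04] w 0.00024666286652403664 f [-0.01  0.16  0.84] j [ 0.09  0.33  1.46  0.    1.35 -1.15]
tool shift [ 0.1042 -0.2773  0.1612]
```

Call:
servo_tool:
  increments:
    - {"x":0.018,"y":-0.046,"z":0,"rx":0,"ry":0,"rz":0,"hand":1}
    - {"x":0.036,"y":-0.096,"z":0,"rx":0,"ry":0,"rz":0,"hand":1}
    - {"x":0.054,"y":-0.145,"z":0,"rx":0,"ry":0,"rz":0,"hand":1}
    - {"x":0.072,"y":-0.194,"z":0,"rx":0,"ry":0,"rz":0,"hand":1}
    - {"x":0.09,"y":-0.24,"z":0,"rx":0,"ry":0,"rz":0,"hand":1}
    - {"x":0.104,"y":-0.277,"z":0,"rx":0,"ry":0,"rz":0,"hand":1}
    - {"x":0.104,"y":-0.277,"z":0.03,"rx":0,"ry":0,"rz":0,"hand":1}
    - {"x":0.104,"y":-0.277,"z":0.06,"rx":0,"ry":0,"rz":0,"hand":1}

```text
time_s: 9.62
position: [0.4583, -0.0888, 0.1547]
tcp_rot: [0.164, 0.986, 0.0, -0.001]
ft_force: [0.2, 0.9, 0.4]
grip_width: 0.0001
grasp_force: 0.0
```

Call:
servo_tool:
  increments:
    - {"x":0,"y":0,"z":0.04,"rx":0,"ry":0,"rz":0,"hand":1}
    - {"x":0,"y":0,"z":0.07,"rx":0,"ry":0,"rz":0,"hand":1}
    - {"x":0,"y":0,"z":0.09,"rx":0,"ry":0,"rz":0,"hand":1}
    - {"x":0,"y":0,"z":0.1,"rx":0,"ry":0,"rz":0,"hand":1}
    - {"x":0,"y":0,"z":0.1,"rx":0,"ry":0,"rz":0,"hand":1}
    - {"x":0,"y":0,"z":0.1,"rx":0,"ry":0,"rz":0,"hand":1}
    - {"x":0,"y":0,"z":0.1,"rx":0,"ry":0,"rz":0,"hand":1}
    - {"x":0,"y":0,"z":0.1,"rx":0,"ry":0,"rz":0,"hand":1}

```text
time_s: 10.62
position: [0.4598, -0.0886, 0.0572]
tcp_rot: [0.163, 0.987, -0.0, 0.001]
ft_force: [-0.4, 0.2, 0.9]
grip_width: -0.0001
grasp_force: 0.0
```

```bash
python3 d.py 0.4588 -0.0887 0.055
python3 - <<'E'
from h import *
cv2.imwrite('pics/e.png',cv2.resize(ctrl.camera('side')[150:300,180:380],None,fx=4,fy=4,interpolation=2))
E
```

```text
10.625 [ 0.4598 -0.0886  0.0572] [ 1.632e-01  9.866e-01 -1.000e-04  7.000e-04] w -7.689641225879224e-05 f [-0.35  0.18  0.9 ] j [-0.36  0.09  2.08  0.    0.98 -1.6 ]
tool shift [ 0.0009 -0.0004  0.0022]
```

View pics/e.png

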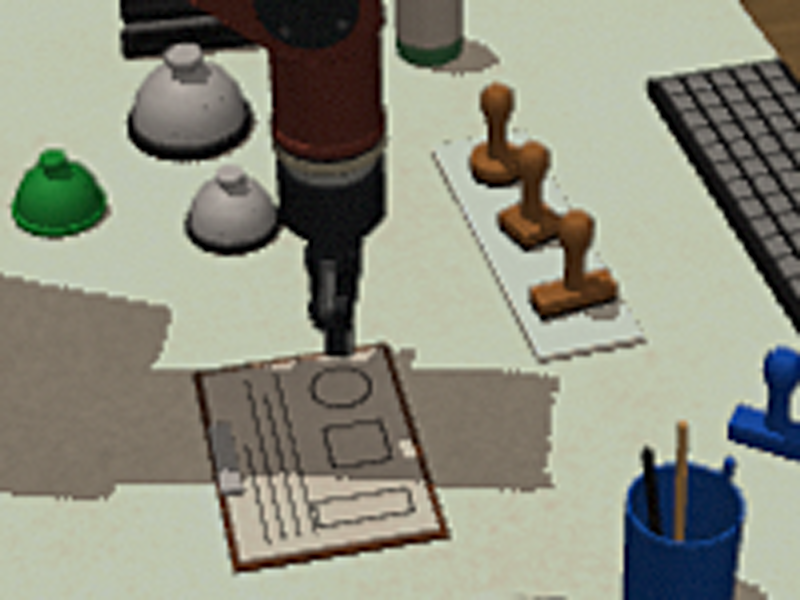

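The fingertips (340,350) are about 33 mm above the printed circle (341,387). The stamps and plunger are as they were. Dwelling here.

Call:
servo_tool:
  increments:
    - {"x":0,"y":0,"z":0,"rx":0,"ry":0,"rz":0,"hand":1}
    - {"x":0,"y":0,"z":0,"rx":0,"ry":0,"rz":0,"hand":1}
    - {"x":0,"y":0,"z":0,"rx":0,"ry":0,"rz":0,"hand":1}
    - {"x":0,"y":0,"z":0,"rx":0,"ry":0,"rz":0,"hand":1}
    - {"x":0,"y":0,"z":0,"rx":0,"ry":0,"rz":0,"hand":1}
    - {"x":0,"y":0,"z":0,"rx":0,"ry":0,"rz":0,"hand":1}
    - {"x":0,"y":0,"z":0,"rx":0,"ry":0,"rz":0,"hand":1}
    - {"x":0,"y":0,"z":0,"rx":0,"ry":0,"rz":0,"hand":1}

```text
time_s: 11.68
position: [0.4594, -0.0885, 0.0565]
tcp_rot: [0.163, 0.987, -0.0, 0.0]
ft_force: [1.2, 0.4, -0.1]
grip_width: -0.0001
grasp_force: 0.0
```

Call:
servo_tool:
  increments:
    - {"x":0,"y":0,"z":0,"rx":0,"ry":0,"rz":0,"hand":1}
    - {"x":0,"y":0,"z":0,"rx":0,"ry":0,"rz":0,"hand":1}
    - {"x":0,"y":0,"z":0,"rx":0,"ry":0,"rz":0,"hand":1}
    - {"x":0,"y":0,"z":0,"rx":0,"ry":0,"rz":0,"hand":1}
    - {"x":0,"y":0,"z":0,"rx":0,"ry":0,"rz":0,"hand":1}
    - {"x":0,"y":0,"z":0,"rx":0,"ry":0,"rz":0,"hand":1}
    - {"x":0,"y":0,"z":0,"rx":0,"ry":0,"rz":0,"hand":1}
    - {"x":0,"y":0,"z":0,"rx":0,"ry":0,"rz":0,"hand":1}

```text
time_s: 12.68
position: [0.4594, -0.0885, 0.0565]
tcp_rot: [0.163, 0.987, -0.0, 0.0]
ft_force: [-0.3, -0.3, 0.1]
grip_width: 0.0
grasp_force: 0.0
```

Call:
servo_tool:
  increments:
    - {"x":0,"y":0,"z":0,"rx":0,"ry":0,"rz":0,"hand":1}
    - {"x":0,"y":0,"z":0,"rx":0,"ry":0,"rz":0,"hand":1}
    - {"x":0,"y":0,"z":0,"rx":0,"ry":0,"rz":0,"hand":1}
    - {"x":0,"y":0,"z":0,"rx":0,"ry":0,"rz":0,"hand":1}

```text
time_s: 13.18
position: [0.4593, -0.0884, 0.0565]
tcp_rot: [0.163, 0.987, 0.0, -0.0]
ft_force: [0.1, 0.2, 0.3]
grip_width: -0.0003
grasp_force: 0.0
```

```bash
python3 d.py 0.4588 -0.0887 0.055; python3 -c "
from bench import ctrl
print(ctrl.hand_in())"
```

```text
13.175 [ 0.4593 -0.0884  0.0565] [ 0.1632  0.9866  0.     -0.    ] w -0.00033124340663808356 f [0.07 0.23 0.28] j [-0.36  0.09  2.08  0.    0.98 -1.6 ]
tool shift [ 0.0004 -0.0004  0.0015]
the job is handed in; nothing more can be done
None
```

I rang the small chrome bell, pointed at the round stamp and then at the printed circle for over two seconds each, and handed the job in at about 13 s still pointing at the circle; the hand-in returned no verdict.

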